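# Hang a hooked blank behind the rail lip and slide it under the orange keeper

### The job

Lift the plywood blank by its red grip block out of the slotted rest, carry its hook over the rail's front lip in the open stretch between the two keepers, and lower it gently until the hook is fully seated behind the lip; let go so that it hangs there by itself. Then push it gently along the rail, still hooked, under the orange keeper until it is home against the end plate, and move clear. Leave the dark finished piece under the blue keeper, and the glue bottle, clamp, sanding block and hammer, where they are.

Things in the scene. Friction and masses are not known exactly. Their poses are not given: they have to be found in the camera images.
- blank_grip (a point): Centre of the red grip block (16 mm in x, 30 mm in y, 55 mm tall; this point 29 mm above its underside) on top of the loose plywood blank, 0.18 to 0.35 kg. x: towards the hook side, y: along the width, z: up. Starts upright in the rest, hook away from the robot, leaning up to 4 degrees. The block stands on the 6 mm steel bridge plate, whose underside is 35 mm below this point
- blank_hook (a point): Hook saddle: mid-point of the underside of the steel bridge, between panel and tongue, 15 mm in x and -35 mm in z from blank_grip (same axes). The bridge is 80 mm wide in y; at its far end a tongue 80 mm wide, 6 mm thick (x = 9 to 15 mm from here) goes 22 mm down. The gap between panel and tongue, open below, is 18 mm. Seated, this point rests on the lip's top edge
- blank_panel (a point): Centre of the blank's light plywood panel with three dark round marks: 12 mm thick (x), 120 mm wide (y), 100 mm high, hung under the bridge; 85 mm below blank_grip. Its lower edge is 135 mm below blank_grip
- rest: Fixed plywood rest, base 80 mm by 160 mm by 12 mm, with two upright cheeks 140 mm long and 40 mm high on the base, forming a slot along y 14.6 mm wide in which the blank's lower edge stands at 12 mm above the table. Origin: centre of its underside, on the table; y along the slot
- rail: Fixed aluminium rail, 480 mm along y between plywood end plates (inner faces at y = -240 and 240 mm, x = -25 to 30 mm, 165 mm tall). Origin on the table under the middle of the front lip; x points away from the robot. Behind the lip is a channel 18 mm wide (x = 3 to 21 mm), floor at 122 mm height, then a back wall as high as the lip. Space in front of and under the rail is free
- lip_mid (a point): Middle of the lip's top edge, 150 mm above the rail's origin, same axes. The lip is 6 mm thick (x = -3 to 3 mm). Its front face reaches 50 mm down; 47 mm down a rubber rub strip stands out to x = -7 mm, and the hung panel leans on it (up to 10 degrees). A hung blank slides along the lip with light friction, 1 to 3 N
- orange_bay (a point): Point on the lip's top where blank_hook lies when the blank is home, its side edge touching the end plate (60 mm from it). Left or right end varies; axes as the rail. Over it the orange keeper: a roof 80 mm wide in y, 22 mm above the lip, over the channel only (x = 3 to 47 mm), on a post behind the rail: the hook cannot come in from above, only slide in from the open stretch
- blue_bay (a point): The same bay under the identical blue keeper at the other end of the rail, 360 mm away; occupied by the finished piece
- done_grip (a point): Centre of the black grip block of the finished dark-wood piece, of the same shape as the blank, hanging in the blue bay; to be left alone
- glue: Loose yellow glue bottle, 60 mm across, 170 mm tall, standing; origin at the centre of its underside. A bystander
- clamp: Loose bar clamp with orange jaws, 240 mm long, lying, 24 mm high; origin at the middle of its bar's underside. A bystander
- sander: Loose cork sanding block 110 by 65 by 35 mm; origin at the centre of its underside. A bystander
- hammer: Loose hammer, some 250 mm long, lying at the side. A bystander
Things that resemble listed ones, but are neither listed nor needed, are in the scene too. What is meant by the part that bears orange_bay is not green, and is the larger of those in its own colour.

How it is judged:
By the outcome, as a careful person would: the job done as asked, in the order asked, and still so for the second after the job is handed in, with the robot touching nothing.
It also fails if it takes over 56 s, if anything falls off the work surface, if the arm or the gripper's body presses on something with over 40 N, if the wrist force passes 120 N, or if a joint passes its speed limit or range.

### The arm

A 6-joint arm with a two-finger parallel gripper is mounted at the origin on the work surface. World frame = base frame: x ahead of the robot, y to its left, z up, the work surface at z = 0. Lengths are in m, angles in degrees, forces in N, time in s.
With the tool pointing down it reaches from about 0.375 to 0.9 m from the base axis. Payload 3.1 kg.
Tool frame: the origin (TCP) lies between the finger pads; the fingertips stand 22 mm ahead of it and the grasp point (between the pads) lies 3 mm ahead of it (bot.tip_extent is the distance from the TCP to the fingertips, in m); y points along the fingers, z is the direction in which the jaws open and shut, and the axes are right-handed (so a half turn about y gives the same grasp; the last joint's range is limited). The gripper opens to 87 mm and grips with 3 to 60 N. Pads are 19 mm wide; open, the fingers measure 117 mm over their backs; the gripper's body (75 mm by 190 mm) begins 51 mm behind the grasp point.
Start: joints at [58.413, 30.224, 82.088, -0, 67.689, -10.227], TCP at [0.228, 0.582, 0.245] pointing down, gripper open.
Joint ranges: [-176.69, 176.69], [-43.24, 126.21], [12.49, 139.97], [-82, 262], [0, 151.66], [-163.58, 163.58]. Speed limits (degrees/s): [159.86, 159.86, 180, 180, 180, 180].

### API

Orientations are given as a 3x3 rotation matrix whose columns are the frame's x, y, z axes.
In Python, from rig import bot, eyes, models gives the robot as it stands. The module is installed in compiled form; this text tells all that it offers.
- The arm moves only by the tool arm_command, never from a script. Its arguments are lists of equal length, an entry for each row: "translation": the shift along the tool's x, y, z each as a share of 0.08 m, from -1 to 1, a list of three; "rotation": the turn, a rotation vector about the tool's x, y, z each as a share of 60 degrees, from -1 to 1, a list of three; "grip": the closure, from -1 (fully open) to 1 (shut), so that 0 is half open. In form: {"translation": [[x, y, z], ...], "rotation": [[rx, ry, rz], ...], "grip": [grip, ...]}. A call has 1 to 5 rows; each row is the pose to reach, as a shift and turn from the pose commanded when the call began, along the tool's axes at that moment; what a row does not reach only later rows make up. A row lasts 1/10 s, in which the tool goes at most 50 mm and 8.59 degrees, less where a joint would pass 70% of its speed; a pose out of reach is approached as far as the arm can. A call with a number of a shift or a turn outside -1 to 1 is refused whole. A call with a gripper value outside its range is refused whole. The fingers move at their own pace and stop on an object; the grip force is fixed at half the most. Time passes only in rows, so rows that repeat a pose let the fingers close. It gives the time, the measured TCP pose, the force and the opening at its end, in the units of the state.
- bot.read_state(): the state, without advancing time (a new reading comes with each control period).
- eyes.capture(name): name is "scene" or "top"; returns a dict with "image" (400x640x3 uint8, blue, green, red), "mtx" (3x3 intrinsics, pixels), "rvec" (rotation vector, rad) and "tvec" (3), from world to camera coordinates, as OpenCV has them. Camera axes: x right, y down, z forward; pixel columns grow to the right and rows downward; lengths in m; the calibration is good to about 2 mm. A picture is of the moment at which its call begins. There is no depth.
- bot.hand_in(): hands the job in, once; it reports no verdict.
Trained networks look in the newest picture that a camera, given by its name, has taken for a name from the list of things; names that differ only in an ending like _2 or _b are one class to them, and where a whole thing is asked for, a point or a joint stands for the part that bears it (a point fixed in the world has none). Each returns a list of dicts, best first, with "conf" (0 to 1); they miss things now and then, are a little off and sometimes report something else, mostly with a low value. They report only what shows in the picture. A call takes as long as a camera call. They do not tell look-alikes from the thing itself.
- models.recognise(camera, thing): "extent" ([left, top, right, bottom] as shares, 0 to 1, of the picture: columns of its width, rows of its height, round what is visible of it).
- models.spot_point(camera, thing): "point" ([column, row] as shares, 0 to 1, of the picture: columns of its width, rows of its height: a listed point, or the origin of a listed thing).
The state is a dict: "time_s": time; "joint_positions": joint angles; "qvel": joint speeds; "tau": joint torques, N m; "position": TCP position; "tcp_rot": TCP orientation; "force": force on the tool from outside, world axes, zero at the start; "moment": the same for the moment, N m; "opening": opening from 0.0 (shut) to 1.0 (fully open).
Only numpy, scipy, OpenCV 4.12 (cv2) and the standard library are available. Lean on these libraries where they do the work, as an engineer would, in place of code of your own. Each camera call takes 0.05 s, during which the arm holds its last target. There are 200 camera calls.

## Working session

There is one attempt and no reset: what is moved stays moved. The work goes in short steps, Python scripts to look and compute and a tool call to move; the robot and the scene stay as the last step left them, time stands still between calls to the robot, and variables do not carry over. Pictures are saved under pics/ and viewed, about 8 in all and at most 12, crops included, and the job is handed in when it is done.

Besides the shell and the picture viewer there is one more tool, called by a JSON object that holds its "op" and its "data", one argument or row to a line. arm_command: Moves the arm, as the interface text tells. Shift numbers are shares of 0.08 m and turn numbers shares of 60 degrees, none past 1 either way. Its arguments: {"type":"object","properties":{"translation":{"type":"array"},"rotation":{"type":"array"},"grip":{"type":"array"}},"required":["translation","rotation","grip"]}

```bash
mkdir -p pics; cat > h.py <<'E'
import numpy as np, cv2
from rig import bot, eyes, models
def cap(n,f=None):
    c=eyes.capture(n)
    if f: cv2.imwrite(f,c["image"])
    return c
def ray(c,uv):
    R=cv2.Rodrigues(np.array(c["rvec"],float))[0];t=np.array(c["tvec"],float).ravel()
    d=R.T@np.linalg.inv(np.array(c["mtx"]))@np.array([uv[0],uv[1],1.]);return -R.T@t,d/np.linalg.norm(d)
def onz(c,uv,z):
    o,d=ray(c,uv);return o+d*(z-o[2])/d[2]
def tri(c1,u1,c2,u2):
    o1,d1=ray(c1,u1);o2,d2=ray(c2,u2)
    s=np.linalg.lstsq(np.c_[d1,-d2],o2-o1,rcond=None)[0]
    a,b=o1+s[0]*d1,o2+s[1]*d2
    return (a+b)/2,np.linalg.norm(a-b)
def proj(c,p):
    return cv2.projectPoints(np.array([p],float),np.array(c["rvec"],float),np.array(c["tvec"],float),np.array(c["mtx"],float),None)[0].ravel()
def px(p): return np.array(p)*[640,400]
E
python3 - <<'E'
from h import *
np.set_printoptions(precision=3,suppress=True)
S=cap("scene","pics/s0.png");T=cap("top","pics/t0.png")
print(bot.read_state())
for n in ["blank_grip","blank_hook","blank_panel","rest","rail","lip_mid","orange_bay","blue_bay","done_grip","glue","clamp","sander","hammer"]:
    a=models.spot_point("scene",n);b=models.spot_point("top",n)
    print(n,[(px(x["point"]).round(1).tolist(),round(x["conf"],2)) for x in a[:3]],[(px(x["point"]).round(1).tolist(),round(x["conf"],2)) for x in b[:3]])
    for x in a[:2]:
        for y in b[:2]:
            print("   ",*tri(S,px(x["point"]),T,px(y["point"])))
E
```

```text
{'time_s': 0.1, 'joint_positions': array([ 58.412,  30.274,  82.149,   0.001,  67.69 , -10.227]), 'qvel': array([ 0.025, -0.146, -0.146, -0.085,  0.077,  0.016]), 'tau': array([ -0.   , -44.099, -17.715,   0.064,   0.053,  -0.   ]), 'position': array([0.227, 0.582, 0.244]), 'tcp_rot': array([[ 0.931, -0.001,  0.364],
       [-0.364, -0.002,  0.931],
       [-0.   , -1.   , -0.002]]), 'force': array([-0.238, -0.144,  0.479]), 'moment': array([-0.049,  0.016, -0.017]), 'opening': 0.9972461730969102}
blank_grip [([368.3, 169.2], 0.8), ([266.4, 215.8], 0.7)] []
blank_hook [([367.1, 182.5], 0.6), ([191.3, 224.3], 0.42)] [([268.0, 222.5], 0.62)]
    [0.447 0.143 0.119] 0.006700378784139111
    [ 0.5   -0.114  0.122] 0.5297947631161607
blank_panel [([365.5, 195.5], 0.87)] [([269.4, 227.6], 0.68)]
    [0.435 0.144 0.063] 0.005652921251575277
rest [([364.9, 211.5], 0.74)] [([272.9, 230.0], 0.91), ([203.8, 208.6], 0.65)]
    [ 0.433  0.141 -0.   ] 0.003886886419852927
    [0.488 0.251 0.059] 0.2471568954780774
rail [] [([306.1, 180.5], 0.88)]
lip_mid [([331.4, 211.1], 0.85), ([264.4, 212.0], 0
[... 765 characters left out ...]
 0.003] 0.014791413557538484
    [0.484 0.244 0.163] 0.2301226576087185
clamp [([189.7, 224.9], 0.64), ([447.8, 218.3], 0.63)] [([426.8, 236.2], 0.88), ([196.9, 170.3], 0.18)]
    [ 0.405 -0.407 -0.008] 0.011359828321553517
    [ 0.674 -0.006  0.323] 0.7092214892881921
    [ 0.58  -0.047  0.268] 0.7187093555475269
    [0.624 0.364 0.095] 0.0633501035301224
sander [([476.0, 246.7], 0.74)] [([198.2, 168.8], 0.58), ([257.0, 168.7], 0.2)]
    [0.659 0.413 0.007] 0.005164087107759221
    [0.69  0.282 0.055] 0.1981435335823756
hammer [([159.2, 282.6], 0.93)] [([436.3, 167.8], 0.7), ([361.4, 175.6], 0.16)]
    [ 0.654 -0.461 -0.002] 0.007084173627919788
    [ 0.652 -0.322 -0.   ] 0.2798781897913854
```

View pics/s0.png

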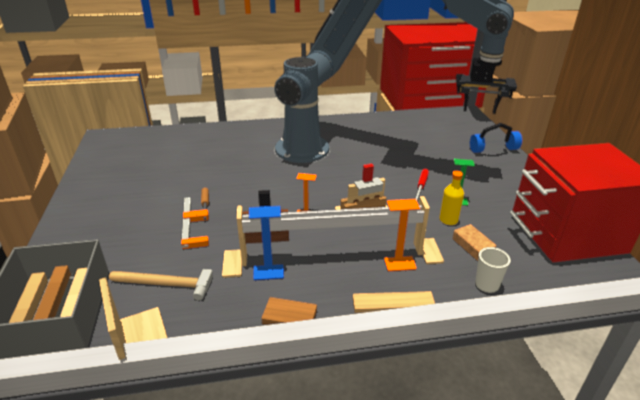

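View pics/t0.png

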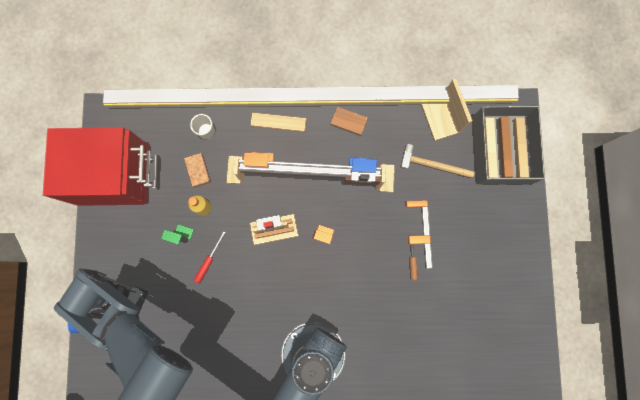

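The larger orange keeper is at the rail's +y end, at scene (402,230), and the blue one is at the -y end with the dark piece. The blank stands in its rest at scene (367,185), top (270,226). I'll take one closer look for the yaw angles and a precise grip position.

```bash
python3 - <<'E'
from h import *
np.set_printoptions(precision=3,suppress=True)
S=cap("scene");T=cap("top")
def red(c,box):
    x0,y0,x1,y1=box;im=c["image"][y0:y1,x0:x1].astype(int)
    m=(im[...,2]>110)&(im[...,1]<60)&(im[...,0]<60)
    v,u=np.nonzero(m);print(len(u),u.min()+x0,u.max()+x0,v.min()+y0,v.max()+y0)
    return np.array([u.mean()+x0,v.mean()+y0])
a=red(S,(345,150,390,190));b=red(T,(255,212,285,235))
print("red",a,b,tri(S,a,T,b))
# rail: end plates at top, lip
A=cv2.resize(T["image"][210:250,240:310],None,fx=8,fy=8,interpolation=cv2.INTER_CUBIC)
B=cv2.resize(T["image"][145:195,225:400],None,fx=4,fy=4,interpolation=cv2.INTER_CUBIC)
C=cv2.resize(S["image"][155:215,335:395],None,fx=5,fy=5,interpolation=cv2.INTER_CUBIC)
out=np.zeros((520,700+160,3),np.uint8)
out=np.zeros((600,800,3),np.uint8)
out[:320,:560]=A; out[320:520,:700]=B
out[:300,500:800]=C
cv2.imwrite("pics/c1.png",out)
E
```

```text
134 364 373 164 181Traceback (most recent call last):
  File "<stdin>", line 9, in <module>
  File "<stdin>", line 7, in red
    return umr_minimum(a, axis, None, out, keepdims, initial, where)
ValueError: zero-size array to reduction operation minimum which has no identity
```

```bash
python3 - <<'E'
from h import *
np.set_printoptions(precision=3,suppress=True)
S=cap("scene");T=cap("top")
def red(c,box):
    x0,y0,x1,y1=box;im=c["image"][y0:y1,x0:x1].astype(int)
    m=(im[...,2]>110)&(im[...,1]<im[...,2]*.45)&(im[...,0]<im[...,2]*.45)&(abs(im[...,1]-im[...,0])<35)
    v,u=np.nonzero(m);print(len(u))
    if len(u)==0:return None
    print(u.min()+x0,u.max()+x0,v.min()+y0,v.max()+y0)
    return np.array([u.mean()+x0,v.mean()+y0])
A=cv2.resize(T["image"][210:250,240:310],None,fx=7,fy=7,interpolation=cv2.INTER_CUBIC)
B=cv2.resize(T["image"][145:195,225:400],None,fx=4,fy=4,interpolation=cv2.INTER_CUBIC)
C=cv2.resize(S["image"][155:215,335:395],None,fx=5,fy=5,interpolation=cv2.INTER_CUBIC)
out=np.zeros((600,800,3),np.uint8)
out[:280,:490]=A; out[320:520,:700]=B
out[:300,500:800]=C
cv2.imwrite("pics/c1.png",out)
a=red(S,(345,150,390,190));b=red(T,(255,212,285,235))
print(a,b,T["image"][222:228,264:273,2],T["image"][225,264:273])
if b is not None:
  print("red",tri(S,a,T,b))
  for z in (.147,.176): print(z,onz(T,b,z))
E
```

```text
136
364 373 164 181
32
264 271 222 226
[368.14  172.081] [267.719 223.906] [[235 232 228 224 225 228 227 224 168]
 [231 229 229 228 229 230 229 226 160]
 [231 231 230 232 233 232 229 225 166]
 [232 230 229 232 232 228 199 167 134]
 [232 204 170 157 150 148 135 127 121]
 [218 153 127 123 121 121 120 120 121]] [[ 99 107 232]
 [ 79  86 230]
 [ 78  85 229]
 [ 79  86 232]
 [ 79  86 232]
 [ 78  85 228]
 [ 70  77 199]
 [ 64  71 167]
 [ 65  72 134]]
red (array([0.44 , 0.143, 0.151]), np.float64(0.0018860777137184746))
0.147 [0.441 0.145 0.147]
0.176 [0.438 0.142 0.176]
```

View pics/c1.png

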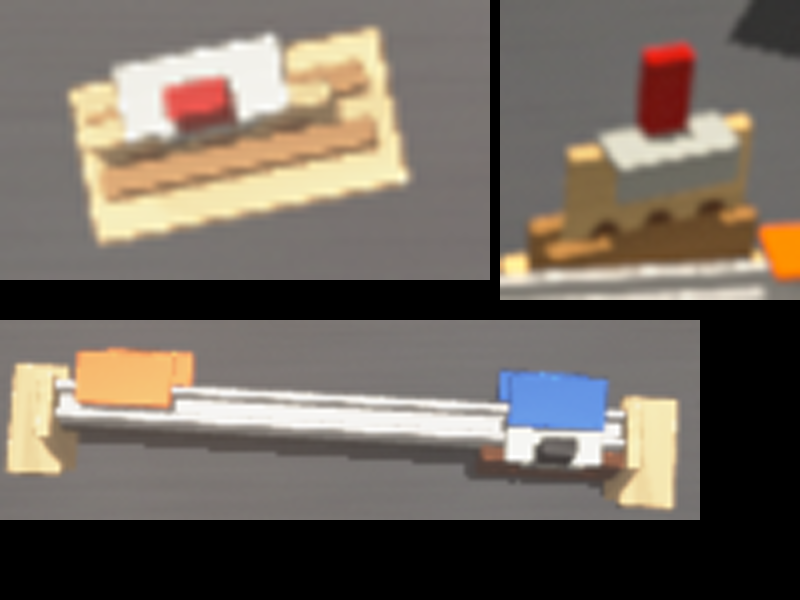

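```bash
python3 - <<'E'
from h import *
np.set_printoptions(precision=4,suppress=True)
T=cap("top");S=cap("scene")
im=cv2.cvtColor(T["image"],cv2.COLOR_BGR2GRAY).astype(float)
# lip front top edge: lowest bright row per column between keepers (sub-pixel)
P=[]
for u in range(278,345,3):
    col=im[165:190,u]; k=np.where(col>170)[0].max()
    f=k+(col[k]-150)/(col[k]-col[k+1]); P.append(onz(T,(u,165+f),.15))
P=np.array(P);p=np.polyfit(P[:,1],P[:,0],1);print("lip front edge x=a*y+b",p,np.degrees(np.arctan(p[0])),"resid",np.std(P[:,0]-np.polyval(p,P[:,1])))
print(im[168:186,300])
# rest edges
for a,b in [((100,243),(405,182)),((72,93),(378,30))]:
    q=[onz(T,(240+x[0]/7-.5,210+x[1]/7-.5),.012) for x in (a,b)];d=q[0]-q[1];print(q,"yaw",np.degrees(np.arctan2(-d[0],d[1])))
# end plates / bays
for u,v in [(58,60),(622,105)]:
    print("plate inner",onz(T,(225+u/4-.5,145+v/4-.5),.165))
for n in ["lip_mid","orange_bay","blue_bay","done_grip"]:
    for c,nm,z in ((T,"top",.15),(S,"scene",.15)):
        print(n,nm,[onz(c,px(x["point"]),z if n!="done_grip" else .185)[:2] for x in models.spot_point(nm,n)[:2]])
E
```

```text
lip front edge x=a*y+b [0.063  0.6109] 3.6066210547870754 resid 0.0007080616632033405
[245. 244. 239. 245. 175. 126.  94.  78.  81.  81.  85. 114. 118. 120.
 121. 120. 120. 120.]
[array([0.3821, 0.2062, 0.012 ]), array([0.4114, 0.0513, 0.012 ])] yaw 10.703647534548745
[array([0.4586, 0.221 , 0.012 ]), array([0.4892, 0.0646, 0.012 ])] yaw 11.09055712535047
plate inner [0.6559 0.2396 0.165 ]
plate inner [ 0.6123 -0.2298  0.165 ]
lip_mid top [array([0.6243, 0.01  ]), array([0.4392, 0.1468])]
lip_mid scene [array([ 0.6173, -0.0011])]
orange_bay top [array([0.6261, 0.1916]), array([ 0.381 , -0.0335])]
orange_bay scene [array([0.6306, 0.187 ]), array([0.4386, 0.4388])]
blue_bay top [array([ 0.5872, -0.1707])]
blue_bay scene [array([ 0.6098, -0.174 ])]
done_grip top [array([ 0.5857, -0.1837])]
done_grip scene [array([ 0.5895, -0.1766]), array([ 0.652 , -0.3604])]
```

The crop shows the rest's slot yawed about +11°. The blank is in it with red grip near (0.440, 0.144), and the rail is yawed about −3.6° with the lip centre near x = 0.614 + 0.063y. I'm moving above the grip in equal steps.

{"op": "arm_command", "data": {
  "translation": [
    [0.45,0,-0.41],
    [0.89,0,-0.83],
    [0.89,0,-0.83]
  ],
  "rotation": [
    [0,0,0],
    [0,0,0],
    [0,0,0]
  ],
  "grip": [-1,-1,-1]
}}

```text
time_s: 2.4
position: [0.2707, 0.4895, 0.2441]
tcp_rot: [[0.93, -0.001, 0.368], [-0.368, -0.005, 0.93], [0.0, -1.0, -0.005]]
force: [-0.3, 0.8, -0.3]
opening: 1.001
```

{"op": "arm_command", "data": {
  "translation": [
    [0.45,0,-0.41],
    [0.89,0,-0.83],
    [0.89,0,-0.83]
  ],
  "rotation": [
    [0,0,0],
    [0,0,0],
    [0,0,0]
  ],
  "grip": [-1,-1,-1]
}}

```text
time_s: 2.7
position: [0.3133, 0.4029, 0.2445]
tcp_rot: [[0.929, -0.0, 0.369], [-0.369, -0.002, 0.929], [0.001, -1.0, -0.002]]
force: [-0.2, 0.2, -0.3]
opening: 0.999
```

{"op": "arm_command", "data": {
  "translation": [
    [0.45,0,-0.41],
    [0.89,0,-0.83],
    [0.89,0,-0.83]
  ],
  "rotation": [
    [0,0,0],
    [0,0,0],
    [0,0,0]
  ],
  "grip": [-1,-1,-1]
}}

```text
time_s: 3.0
position: [0.3562, 0.316, 0.2448]
tcp_rot: [[0.929, 0.001, 0.369], [-0.369, -0.001, 0.929], [0.001, -1.0, -0.001]]
force: [-0.9, 0.5, 0.1]
opening: 0.999
```

{"op": "arm_command", "data": {
  "translation": [
    [0.45,0,-0.41],
    [0.89,0,-0.83],
    [0.89,0,-0.83]
  ],
  "rotation": [
    [0,0,0],
    [0,0,0],
    [0,0,0]
  ],
  "grip": [-1,-1,-1]
}}

```text
time_s: 3.3
position: [0.3992, 0.2286, 0.2449]
tcp_rot: [[0.929, 0.003, 0.37], [-0.37, -0.0, 0.929], [0.003, -1.0, 0.001]]
force: [0.2, -0.4, -0.2]
opening: 1.001
```

{"op": "arm_command", "data": {
  "translation": [
    [0.3,0,-0.25],
    [0.6,0,-0.5],
    [0.8,0,-0.73],
    [0.89,0,-0.81],
    [0.89,0,-0.81]
  ],
  "rotation": [
    [0,-0.13,0],
    [0,-0.26,0],
    [0,-0.39,0],
    [0,-0.52,0],
    [0,-0.535,0]
  ],
  "grip": [-1,-1,-1,-1,-1]
}}

```text
time_s: 3.8
position: [0.4398, 0.1454, 0.2447]
tcp_rot: [[0.983, 0.001, -0.186], [0.186, 0.001, 0.983], [0.001, -1.0, 0.001]]
force: [-0.6, -0.2, 0.2]
opening: 1.001
```

{"op": "arm_command", "data": {
  "translation": [
    [0,0.4,0],
    [0,0.75,0],
    [0,0.75,0]
  ],
  "rotation": [
    [0,0,0],
    [0,0,0],
    [0,0,0]
  ],
  "grip": [-1,-1,-1]
}}

```text
time_s: 4.1
position: [0.436, 0.1462, 0.182]
tcp_rot: [[0.983, -0.008, -0.185], [0.185, 0.0, 0.983], [-0.007, -1.0, 0.002]]
force: [-1.1, 0.6, 0.9]
opening: 1.002
```

```bash
python3 - <<'E'
from h import *
np.set_printoptions(precision=4,suppress=True)
S=cap("scene");T=cap("top");st=bot.read_state();print(st["position"],st["force"])
C=cv2.resize(S["image"][120:220,300:430],None,fx=6,fy=6,interpolation=cv2.INTER_CUBIC)
cv2.imwrite("pics/c2.png",C)
p=np.array([.440,.144,.147])
print("proj grip",proj(S,p)-[0,0])
E
```

```text
[0.4385 0.146  0.1846] [0.4049 0.2042 0.2633]
proj grip [368.5518 173.2433]
```

View pics/c2.png

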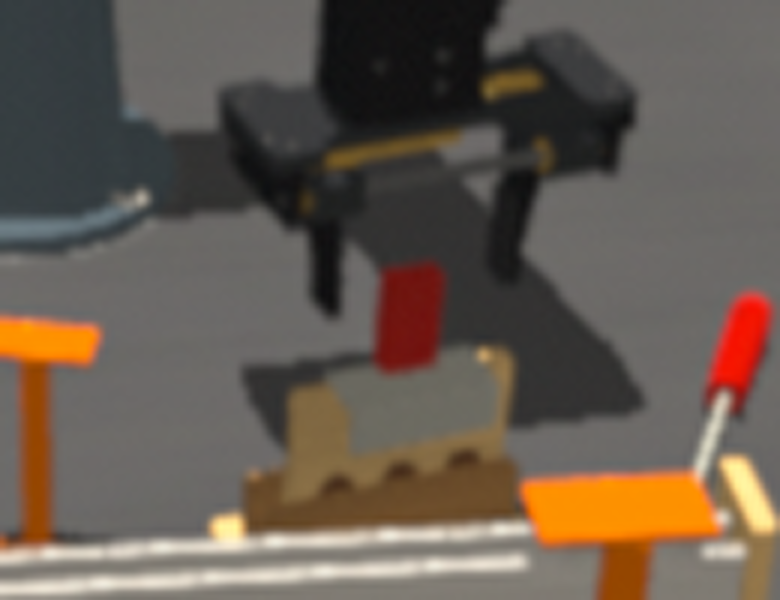

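The open fingers straddle the red grip (crop fingers at columns 325 and 505, block at 410), and the block is well centred. I'll descend and close.

{"op": "arm_command", "data": {
  "translation": [
    [0,0.2,0],
    [0,0.4,0],
    [0,0.47,0],
    [0,0.47,0]
  ],
  "rotation": [
    [0,0,0],
    [0,0,0],
    [0,0,0],
    [0,0,0]
  ],
  "grip": [-1,-1,-1,-1]
}}

```text
time_s: 4.6
position: [0.4391, 0.1452, 0.1474]
tcp_rot: [[0.982, 0.001, -0.186], [0.186, 0.0, 0.982], [0.001, -1.0, 0.0]]
force: [0.1, -0.0, -0.6]
opening: 1.001
```

{"op": "arm_command", "data": {
  "translation": [
    [0,0,0],
    [0,0,0],
    [0,0,0],
    [0,0,0],
    [0,0,0]
  ],
  "rotation": [
    [0,0,0],
    [0,0,0],
    [0,0,0],
    [0,0,0],
    [0,0,0]
  ],
  "grip": [-0.4,0.2,1,1,1]
}}

```text
time_s: 5.1
position: [0.4389, 0.1447, 0.1472]
tcp_rot: [[0.983, 0.0, -0.186], [0.186, 0.0, 0.983], [0.0, -1.0, -0.0]]
force: [0.1, -0.0, 0.3]
opening: 0.63
```

{"op": "arm_command", "data": {
  "translation": [
    [0,0,0],
    [0,0,0],
    [0,0,0],
    [0,0,0],
    [0,0,0]
  ],
  "rotation": [
    [0,0,0],
    [0,0,0],
    [0,0,0],
    [0,0,0],
    [0,0,0]
  ],
  "grip": [1,1,1,1,1]
}}

```text
time_s: 5.6
position: [0.4384, 0.1447, 0.1466]
tcp_rot: [[0.983, -0.001, -0.186], [0.186, -0.0, 0.983], [-0.001, -1.0, 0.0]]
force: [0.0, -0.4, -1.5]
opening: 0.339
```

{"op": "arm_command", "data": {
  "translation": [
    [0,0,0],
    [0,-0.1,0],
    [0,-0.3,0],
    [0,-0.5,0],
    [0,-0.7,0]
  ],
  "rotation": [
    [0,0,0],
    [0,0,0],
    [0,0,0],
    [0,0,0],
    [0,0,0]
  ],
  "grip": [1,1,1,1,1]
}}

```text
time_s: 6.1
position: [0.4385, 0.1447, 0.2038]
tcp_rot: [[0.982, -0.0, -0.186], [0.186, 0.0, 0.982], [-0.0, -1.0, 0.0]]
force: [-0.4, -0.1, -2.7]
opening: 0.347
```

{"op": "arm_command", "data": {
  "translation": [
    [0,-0.2,0],
    [0,-0.35,0],
    [0,-0.35,0],
    [0,-0.35,0]
  ],
  "rotation": [
    [0,0,0],
    [0,0,0],
    [0,0,0],
    [0,0,0]
  ],
  "grip": [1,1,1,1]
}}

```text
time_s: 6.5
position: [0.4385, 0.1447, 0.2311]
tcp_rot: [[0.982, 0.0, -0.186], [0.186, 0.0, 0.982], [0.0, -1.0, -0.0]]
force: [0.1, -0.0, -3.3]
opening: 0.343
```

```bash
python3 - <<'E'
from h import *
np.set_printoptions(precision=4,suppress=True)
S=cap("scene");T=cap("top");st=bot.read_state();print(st["time_s"],st["position"],st["force"],st["opening"])
C=cv2.resize(S["image"][120:220,300:430],None,fx=6,fy=6,interpolation=cv2.INTER_CUBIC)
cv2.imwrite("pics/c3.png",C)
E
```

```text
6.6 [0.4381 0.1446 0.2304] [-1.3403 -0.6349 -2.2553] 0.3411527826595779
```

View pics/c3.png

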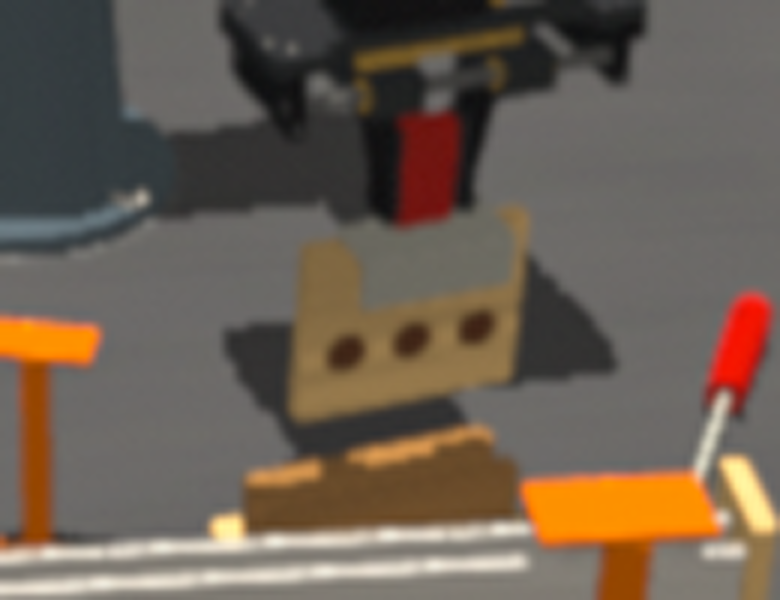

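The blank is held clear of the rest and square to the gripper. I'm carrying it over the lip at rail y of about +50 mm and turning −14° to match the rail.

{"op": "arm_command", "data": {
  "translation": [
    [0.15,0,-0.12],
    [0.35,0,-0.3],
    [0.55,0,-0.46],
    [0.75,0,-0.63],
    [0.89,0,-0.75]
  ],
  "rotation": [
    [0,0,0],
    [0,0,0],
    [0,0,0],
    [0,0,0],
    [0,0,0]
  ],
  "grip": [1,1,1,1,1]
}}

```text
time_s: 7.1
position: [0.5222, 0.0977, 0.2303]
tcp_rot: [[0.983, 0.001, -0.186], [0.186, -0.0, 0.983], [0.001, -1.0, -0.001]]
force: [-0.1, 1.0, -2.7]
opening: 0.341
```

{"op": "arm_command", "data": {
  "translation": [
    [0.2,0,-0.17],
    [0.4,0,-0.34],
    [0.6,0,-0.51],
    [0.8,0,-0.68],
    [0.89,0,-0.75]
  ],
  "rotation": [
    [0,0.05,0],
    [0,0.1,0],
    [0,0.15,0],
    [0,0.2,0],
    [0,0.238,0]
  ],
  "grip": [1,1,1,1,1]
}}

```text
time_s: 7.6
position: [0.6034, 0.0516, 0.2302]
tcp_rot: [[0.998, 0.001, 0.065], [-0.065, -0.001, 0.998], [0.001, -1.0, -0.001]]
force: [0.4, -0.6, -2.8]
opening: 0.342
```

```bash
python3 - <<'E'
from h import *
np.set_printoptions(precision=4,suppress=True)
S=cap("scene");T=cap("top");st=bot.read_state();print(st["time_s"],st["position"],st["force"],st["opening"]);print(st["tcp_rot"])
C=cv2.resize(S["image"][130:260,270:430],None,fx=5,fy=4.6,interpolation=cv2.INTER_CUBIC)
cv2.imwrite("pics/c4.png",C)
for n in ("blank_grip","blank_hook","blank_panel","lip_mid","orange_bay"):
    print(n,[(px(x["point"]).round(1).tolist(),round(x["conf"],2)) for x in models.spot_point("scene",n)[:2]],[(px(x["point"]).round(1).tolist(),round(x["conf"],2)) for x in models.spot_point("top",n)[:2]])
R=st["tcp_rot"];p=st["position"]
X=R[:,0];print("expect grip/hook/panel px",proj(S,p),proj(S,p+.015*X-[0,0,.035]),proj(S,p-[0,0,.085]), proj(T,p+.015*X-[0,0,.035]))
E
```

```text
7.7 [0.6027 0.052  0.2301] [-0.6111  0.0109 -2.2493] 0.34334110077041896
[[ 0.998   0.0004  0.0631]
 [-0.0631 -0.0003  0.998 ]
 [ 0.0004 -1.     -0.0003]]
blank_grip [([348.7, 179.2], 0.63)] [([294.7, 169.9], 0.37)]
blank_hook [([351.1, 196.3], 0.57)] [([362.0, 175.8], 0.73), ([295.8, 168.7], 0.45)]
blank_panel [([350.4, 208.2], 0.71), ([160.6, 283.4], 0.69)] [([294.1, 172.9], 0.59)]
lip_mid [([331.6, 209.8], 0.67)] []
orange_bay [([309.1, 177.7], 0.86), ([459.5, 163.5], 0.76)] [([171.3, 244.6], 0.79), ([322.3, 243.8], 0.71)]
expect grip/hook/panel px [351.3773 181.492 ] [351.6836 195.8469] [350.0413 207.9916] [295.1632 168.2866]
```

View pics/c4.png

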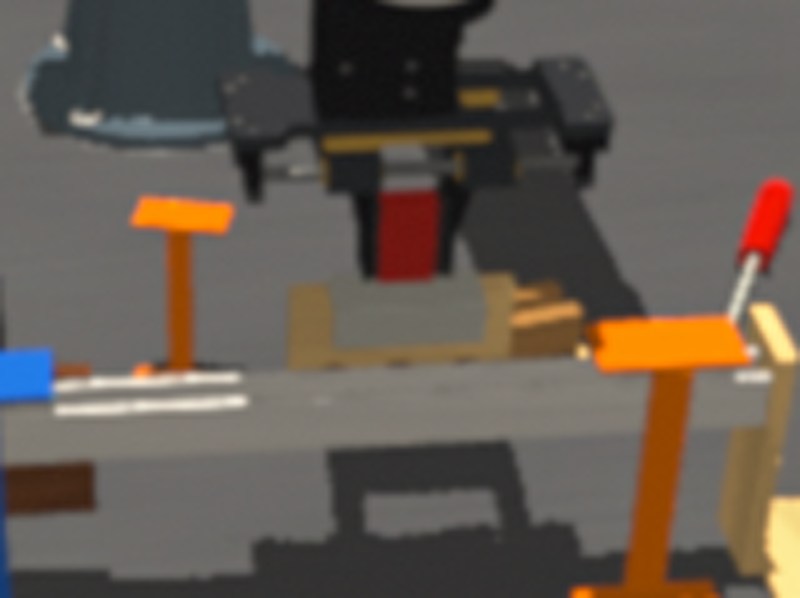

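```bash
python3 - <<'E'
from h import *
S=cap("scene");T=cap("top")
for f,c,cols,rows in (("pics/s0.png",S,(315,345,375),range(202,222)),("pics/t0.png",T,(285,300,320),range(160,180))):
    im=cv2.cvtColor(cv2.imread(f),cv2.COLOR_BGR2GRAY)
    for u in cols:
        q=[onz(c,(u,v),.15) for v in rows]
        print(f,u,[(round((p[0]-.063*p[1])*1000),int(im[v,u])) for p,v in zip(q,rows)])
E
```

```text
pics/s0.png 315 [(570, 106), (574, 106), (579, 106), (584, 105), (588, 104), (593, 106), (597, 102), (602, 87), (606, 114), (611, 192), (615, 214), (620, 153), (624, 122), (629, 142), (633, 198), (637, 223), (642, 178), (646, 131), (650, 122), (654, 123)]
pics/s0.png 345 [(577, 85), (582, 107), (586, 138), (591, 147), (596, 122), (600, 86), (605, 116), (609, 201), (614, 229), (618, 174), (623, 129), (627, 130), (632, 165), (636, 214), (640, 212), (645, 150), (649, 122), (653, 122), (657, 123), (662, 123)]
pics/s0.png 375 [(585, 81), (589, 83), (594, 83), (599, 81), (603, 90), (608, 137), (612, 192), (617, 196), (621, 146), (626, 122), (630, 141), (635, 196), (639, 213), (643, 157), (648, 125), (652, 126), (656, 125), (660, 123), (665, 122), (669, 124)]
pics/t0.png 285 [(650, 121), (647, 127), (643, 186), (640, 244), (637, 173), (633, 181), (630, 243), (626, 245), (623, 245), (619, 240), (616, 245), (613, 170), (609, 127), (606, 102), (602, 81), (599, 81), (595, 82), (592, 88), (589, 117), (585, 121)]
pics/t0.png 300 [(653, 120), (649, 120), (646, 133), (643, 214), (639, 245), (636, 177), (632, 188), (629, 243), (625, 245), (622, 244), (619, 240), (615, 245), (612, 175), (608, 126), (605, 94), (601, 77), (598, 80), (595, 81), (591, 85), (588, 114)]
pics/t0.png 320 [(656, 121), (653, 118), (649, 120), (646, 135), (643, 219), (639, 245), (636, 175), (632, 179), (629, 241), (625, 244), (622, 244), (619, 241), (615, 245), (612, 169), (608, 125), (605, 98), (602, 76), (598, 78), (595, 79), (591, 84)]
```

Both views put the lip centre at x ≈ 0.6145 + 0.063y, so the hook is about 1.5 mm too far. I'll correct that and lower gently.

{"op": "arm_command", "data": {
  "translation": [
    [-0.02,0.08,0],
    [-0.02,0.17,0],
    [-0.02,0.26,0],
    [-0.02,0.35,0],
    [-0.02,0.42,0]
  ],
  "rotation": [
    [0,0,0],
    [0,0,0],
    [0,0,0],
    [0,0,0],
    [0,0,0]
  ],
  "grip": [1,1,1,1,1]
}}

```text
time_s: 8.8
position: [0.5996, 0.0534, 0.2031]
tcp_rot: [[0.998, 0.002, 0.061], [-0.061, -0.001, 0.998], [0.002, -1.0, -0.001]]
force: [-14.2, -0.4, 38.3]
opening: 0.341
```

{"op": "arm_command", "data": {
  "translation": [
    [0,0.02,0],
    [0,0.04,0],
    [0,0.06,0],
    [0,0.08,0],
    [0,0.08,0]
  ],
  "rotation": [
    [0,0,0],
    [0,0,0],
    [0,0,0],
    [0,0,0],
    [0,0,0]
  ],
  "grip": [1,1,1,1,1]
}}

```text
time_s: 9.3
position: [0.6, 0.0534, 0.1995]
tcp_rot: [[0.998, 0.005, 0.061], [-0.061, -0.001, 0.998], [0.005, -1.0, -0.001]]
force: [-15.4, -0.0, 41.3]
opening: 0.343
```

```bash
python3 - <<'E'
from h import *
np.set_printoptions(precision=4,suppress=True)
S=cap("scene");T=cap("top");st=bot.read_state();print(st["time_s"],st["position"],st["force"],st["moment"],st["opening"])
C=cv2.resize(S["image"][160:250,300:410],None,fx=7,fy=6.6,interpolation=cv2.INTER_CUBIC)
cv2.imwrite("pics/c5.png",C)
E
```

```text
9.4 [0.6    0.0534 0.1994] [-14.7357  -0.2282  40.9517] [0.1181 2.0781 0.0206] 0.34455875900414745
```

View pics/c5.png

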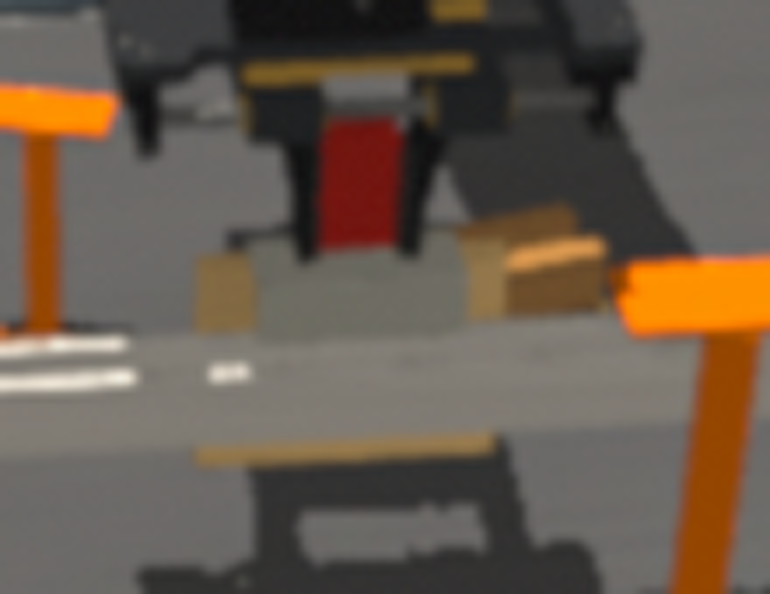

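There's 40 N of upward force with the TCP still at 0.199, so something is caught and it isn't seated. I'm backing up and measuring the blank's actual pose in the grip.

{"op": "arm_command", "data": {
  "translation": [
    [0,-0.1,0],
    [0,-0.25,0],
    [0,-0.4,0],
    [0,-0.5,0],
    [0,-0.5,0]
  ],
  "rotation": [
    [0,0,0],
    [0,0,0],
    [0,0,0],
    [0,0,0],
    [0,0,0]
  ],
  "grip": [1,1,1,1,1]
}}

```text
time_s: 9.9
position: [0.6004, 0.0533, 0.2318]
tcp_rot: [[0.998, 0.002, 0.062], [-0.062, -0.0, 0.998], [0.002, -1.0, -0.0]]
force: [-0.0, -0.1, -2.5]
opening: 0.343
```

```bash
python3 - <<'E'
from h import *
np.set_printoptions(precision=4,suppress=True)
S=cap("scene");T=cap("top");st=bot.read_state();print(st["time_s"],st["position"],st["force"],st["moment"],st["opening"])
cv2.imwrite("pics/s6.png",S["image"])
C=cv2.resize(S["image"][155:240,310:395],None,fx=7,fy=7,interpolation=cv2.INTER_CUBIC)
p=st["position"];R=st["tcp_rot"];X,Y=R[:,0],R[:,2]
def d(x,y,z): return p+x*X+y*Y+[0,0,z]
def line(pts,col):
    q=[((proj(S,a)-[310,155]+.5)*7).astype(int).tolist() for a in pts]
    cv2.polylines(C,[np.array(q)],True,col,1)
line([d(.03,-.04,-.029),d(.03,.04,-.029),d(.03,.04,-.057),d(.03,-.04,-.057)],(255,255,0))
line([d(.006,-.06,-.035),d(.006,.06,-.035),d(.006,.06,-.135),d(.006,-.06,-.135)],(0,255,0))
line([d(.008,-.015,-.029),d(.008,.015,-.029),d(.008,.015,.026),d(.008,-.015,.026)],(255,0,255))
# rail lip & back wall tops
ry=np.array([.063,.998,0]);rx=np.array([.998,-.063,0]);o=np.array([.6145,.0,.15])
for x in (-.003,.003,.021): line([o+x*rx-.05*ry,o+x*rx+.14*ry],(0,0,255))
Tc=cv2.resize(T["image"][140:190,270:320],None,fx=4,fy=4,interpolation=cv2.INTER_CUBIC)
out=np.zeros((595,800,3),np.uint8);out[:,:595]=C;out[:200,597:797]=Tc
cv2.imwrite("pics/c6.png",out)
E
```

```text
10.0 [0.5994 0.0534 0.2304] [-0.1091  0.5182 -3.0351] [-0.0285  0.0673 -0.0499] 0.3429481341545684
```

View pics/c6.png

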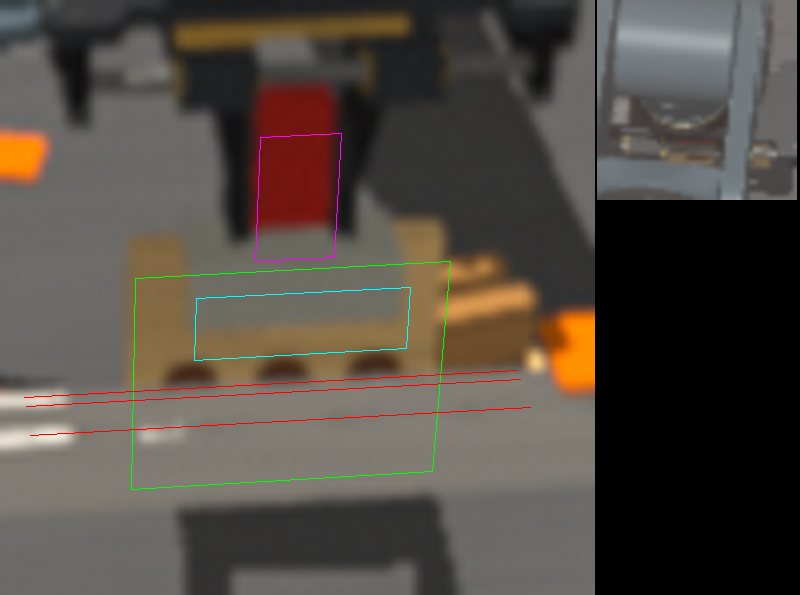

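The overlay shows the blank slid up by about 10 mm in the grip, so the tongue tip landed on the lip top and the hook is most likely too near the robot. I'll lower to where the tongue is still above the lip, then feel forward until the panel touches the rub strip. Contact there puts the hook about 2 mm past the lip centre.

{"op": "arm_command", "data": {
  "translation": [
    [-0.02,0.08,0],
    [-0.02,0.16,0],
    [-0.02,0.22,0],
    [0,0.22,0],
    [0,0.22,0]
  ],
  "rotation": [
    [0,0,0],
    [0,0,0],
    [0,0,0],
    [0,0,0],
    [0,0,0]
  ],
  "grip": [1,1,1,1,1]
}}

```text
time_s: 10.5
position: [0.5997, 0.0534, 0.2129]
tcp_rot: [[0.998, -0.0, 0.062], [-0.062, -0.0, 0.998], [-0.0, -1.0, -0.0]]
force: [-0.0, 0.6, -1.5]
opening: 0.342
```

{"op": "arm_command", "data": {
  "translation": [
    [0.02,0,0],
    [0.03,0,0],
    [0.03,0,0]
  ],
  "rotation": [
    [0,0,0],
    [0,0,0],
    [0,0,0]
  ],
  "grip": [1,1,1]
}}

```text
time_s: 10.8
position: [0.6023, 0.0532, 0.2136]
tcp_rot: [[0.998, 0.001, 0.062], [-0.062, -0.0, 0.998], [0.001, -1.0, -0.0]]
force: [-0.2, 1.0, -3.3]
opening: 0.345
```

{"op": "arm_command", "data": {
  "translation": [
    [0.02,0,0],
    [0.025,0,0],
    [0.025,0,0]
  ],
  "rotation": [
    [0,0,0],
    [0,0,0],
    [0,0,0]
  ],
  "grip": [1,1,1]
}}

```text
time_s: 11.1
position: [0.604, 0.0531, 0.2134]
tcp_rot: [[0.998, 0.0, 0.062], [-0.062, -0.0, 0.998], [0.0, -1.0, 0.0]]
force: [-0.1, 0.5, -2.1]
opening: 0.346
```

{"op": "arm_command", "data": {
  "translation": [
    [0.015,0,0],
    [0.015,0,0],
    [0.015,0,0]
  ],
  "rotation": [
    [0,0,0],
    [0,0,0],
    [0,0,0]
  ],
  "grip": [1,1,1]
}}

```text
time_s: 11.4
position: [0.6051, 0.0531, 0.2133]
tcp_rot: [[0.998, -0.0, 0.062], [-0.062, 0.0, 0.998], [-0.0, -1.0, 0.0]]
force: [0.7, 0.2, -2.9]
opening: 0.345
```

{"op": "arm_command", "data": {
  "translation": [
    [0.015,0,0],
    [0.015,0,0],
    [0.015,0,0]
  ],
  "rotation": [
    [0,0,0],
    [0,0,0],
    [0,0,0]
  ],
  "grip": [1,1,1]
}}

```text
time_s: 11.7
position: [0.6063, 0.053, 0.2133]
tcp_rot: [[0.998, -0.0, 0.062], [-0.062, 0.0, 0.998], [-0.0, -1.0, 0.0]]
force: [0.6, 0.5, -2.4]
opening: 0.346
```

{"op": "arm_command", "data": {
  "translation": [
    [0.015,0,0],
    [0.015,0,0],
    [0.015,0,0]
  ],
  "rotation": [
    [0,0,0],
    [0,0,0],
    [0,0,0]
  ],
  "grip": [1,1,1]
}}

```text
time_s: 12.0
position: [0.6075, 0.0529, 0.2133]
tcp_rot: [[0.998, -0.0, 0.062], [-0.062, -0.0, 0.998], [-0.0, -1.0, -0.0]]
force: [1.0, -0.1, -2.2]
opening: 0.339
```

{"op": "arm_command", "data": {
  "translation": [
    [0.015,0,0],
    [0.015,0,0],
    [0.015,0,0]
  ],
  "rotation": [
    [0,0,0],
    [0,0,0],
    [0,0,0]
  ],
  "grip": [1,1,1]
}}

```text
time_s: 12.3
position: [0.6082, 0.0529, 0.2132]
tcp_rot: [[0.998, -0.001, 0.062], [-0.062, 0.0, 0.998], [-0.001, -1.0, 0.0]]
force: [-1.2, 1.2, -2.7]
opening: 0.339
```

{"op": "arm_command", "data": {
  "translation": [
    [0.012,0,0],
    [0.012,0,0],
    [0.012,0,0]
  ],
  "rotation": [
    [0,0,0],
    [0,0,0],
    [0,0,0]
  ],
  "grip": [1,1,1]
}}

```text
time_s: 12.6
position: [0.6086, 0.0529, 0.2131]
tcp_rot: [[0.998, -0.003, 0.062], [-0.062, 0.0, 0.998], [-0.003, -1.0, 0.0]]
force: [-3.1, -0.1, -1.6]
opening: 0.346
```

```bash
python3 - <<'E'
from h import *
np.set_printoptions(precision=4,suppress=True)
S=cap("scene");T=cap("top");st=bot.read_state();print(st["time_s"],st["position"],st["force"],st["moment"],st["opening"])
C=cv2.resize(S["image"][165:235,310:390],None,fx=8,fy=8,interpolation=cv2.INTER_CUBIC)
p=st["position"];R=st["tcp_rot"];X,Y=R[:,0],R[:,2]
for n in ("blank_grip","blank_hook","blank_panel"):
    print(n,[(px(x["point"]).round(1).tolist(),round(x["conf"],2)) for x in models.spot_point("scene",n)[:1]])
for dz in (0,.01): print(dz,proj(S,p+[0,0,dz]),proj(S,p+.015*X-[0,0,.035-dz]),proj(S,p-[0,0,.085-dz]))
cv2.imwrite("pics/c7.png",C)
Tc=cv2.resize(T["image"][150:190,270:330],None,fx=8,fy=8,interpolation=cv2.INTER_CUBIC)
cv2.imwrite("pics/c7t.png",Tc)
E
```

```text
12.7 [0.6086 0.0529 0.2131] [-3.7791 -0.3166 -1.2402] [ 0.0765  1.1016 -0.1912] 0.3483266127110279
blank_grip [([266.6, 215.5], 0.58)]
blank_hook [([351.8, 197.3], 0.56)]
blank_panel []
0 [351.9271 188.1753] [352.2345 202.4495] [350.576  214.3315]
0.01 [352.0928 184.9672] [352.4006 199.3236] [350.7298 211.3538]
```

View pics/c7.png

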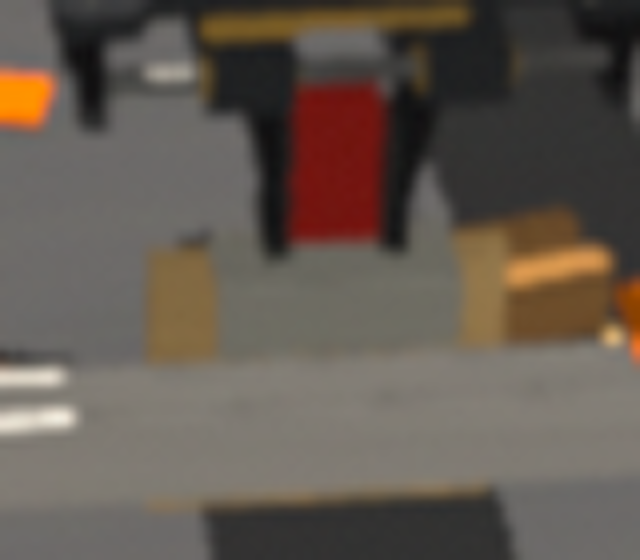

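Panel touch came at TCP x ≈ 0.6083, and the image shows the fingertips resting on the bridge, so the block slid up about 6.6 mm. The hook was indeed about 8 mm short before. I'll back off a hair and lower, watching the force.

{"op": "arm_command", "data": {
  "translation": [
    [-0.02,0,0],
    [-0.025,0.06,0],
    [-0.025,0.12,0],
    [-0.025,0.18,0],
    [-0.025,0.18,0]
  ],
  "rotation": [
    [0,0,0],
    [0,0,0],
    [0,0,0],
    [0,0,0],
    [0,0,0]
  ],
  "grip": [1,1,1,1,1]
}}

```text
time_s: 13.35
position: [0.6083, 0.0528, 0.1981]
tcp_rot: [[0.998, 0.001, 0.062], [-0.062, -0.0, 0.998], [0.001, -1.0, -0.0]]
force: [-1.6, 0.6, -3.5]
opening: 0.338
```

{"op": "arm_command", "data": {
  "translation": [
    [0,0.03,0],
    [0,0.06,0],
    [0,0.06,0]
  ],
  "rotation": [
    [0,0,0],
    [0,0,0],
    [0,0,0]
  ],
  "grip": [1,1,1]
}}

```text
time_s: 13.65
position: [0.6083, 0.0528, 0.194]
tcp_rot: [[0.998, 0.002, 0.062], [-0.062, -0.0, 0.998], [0.002, -1.0, -0.0]]
force: [-0.9, -0.1, -2.5]
opening: 0.341
```

Past the earlier contact height with no load, so the tongue is in the channel. I'm continuing gently.

{"op": "arm_command", "data": {
  "translation": [
    [0,0.04,0],
    [0,0.08,0],
    [0,0.12,0],
    [0,0.12,0]
  ],
  "rotation": [
    [0,0,0],
    [0,0,0],
    [0,0,0],
    [0,0,0]
  ],
  "grip": [1,1,1,1]
}}

```text
time_s: 14.05
position: [0.6076, 0.0529, 0.184]
tcp_rot: [[0.998, -0.0, 0.062], [-0.062, 0.0, 0.998], [-0.0, -1.0, 0.0]]
force: [-0.5, 0.5, -3.4]
opening: 0.341
```

{"op": "arm_command", "data": {
  "translation": [
    [0,0.02,0],
    [0,0.04,0],
    [0,0.04,0]
  ],
  "rotation": [
    [0,0,0],
    [0,0,0],
    [0,0,0]
  ],
  "grip": [1,1,1]
}}

```text
time_s: 14.35
position: [0.6075, 0.0529, 0.1811]
tcp_rot: [[0.998, -0.0, 0.062], [-0.062, 0.0, 0.998], [-0.0, -1.0, 0.0]]
force: [0.1, -0.1, -2.6]
opening: 0.344
```

{"op": "arm_command", "data": {
  "translation": [
    [0,0.015,0],
    [0,0.025,0],
    [0,0.025,0]
  ],
  "rotation": [
    [0,0,0],
    [0,0,0],
    [0,0,0]
  ],
  "grip": [1,1,1]
}}

```text
time_s: 14.65
position: [0.6075, 0.0529, 0.1792]
tcp_rot: [[0.998, -0.0, 0.062], [-0.062, 0.0, 0.998], [-0.0, -1.0, -0.0]]
force: [0.4, 0.4, -2.0]
opening: 0.341
```

{"op": "arm_command", "data": {
  "translation": [
    [0,0.01,0],
    [0,0.015,0],
    [0,0.015,0]
  ],
  "rotation": [
    [0,0,0],
    [0,0,0],
    [0,0,0]
  ],
  "grip": [1,1,1]
}}

```text
time_s: 14.95
position: [0.6077, 0.0529, 0.1783]
tcp_rot: [[0.998, 0.0, 0.062], [-0.062, -0.0, 0.998], [0.0, -1.0, -0.0]]
force: [-0.8, 0.8, -1.1]
opening: 0.341
```

{"op": "arm_command", "data": {
  "translation": [
    [0,0.01,0],
    [0,0.015,0],
    [0,0.015,0]
  ],
  "rotation": [
    [0,0,0],
    [0,0,0],
    [0,0,0]
  ],
  "grip": [1,1,1]
}}

```text
time_s: 15.25
position: [0.6077, 0.0529, 0.1782]
tcp_rot: [[0.998, 0.001, 0.062], [-0.062, -0.0, 0.998], [0.001, -1.0, -0.0]]
force: [-2.8, -0.7, 5.2]
opening: 0.348
```

{"op": "arm_command", "data": {
  "translation": [
    [0,0.01,0],
    [0,0.01,0],
    [0,0.01,0]
  ],
  "rotation": [
    [0,0,0],
    [0,0,0],
    [0,0,0]
  ],
  "grip": [1,1,1]
}}

```text
time_s: 15.55
position: [0.6077, 0.0529, 0.1782]
tcp_rot: [[0.998, 0.001, 0.061], [-0.061, -0.0, 0.998], [0.001, -1.0, -0.0]]
force: [-3.7, -0.2, 9.0]
opening: 0.34
```

Contact at TCP z 0.178, matching the predicted seat height. I'll ease off the load, then open partway so the fingers still straddle the block.

{"op": "arm_command", "data": {
  "translation": [
    [0,-0.02,0],
    [0,-0.02,0],
    [0,-0.02,0],
    [0,-0.02,0],
    [0,-0.02,0]
  ],
  "rotation": [
    [0,0,0],
    [0,0,0],
    [0,0,0],
    [0,0,0],
    [0,0,0]
  ],
  "grip": [1,1,0.2,0.1,0]
}}

```text
time_s: 16.05
position: [0.6084, 0.0529, 0.1783]
tcp_rot: [[0.998, 0.002, 0.062], [-0.062, -0.0, 0.998], [0.002, -1.0, -0.0]]
force: [-0.9, 0.3, 4.8]
opening: 0.462
```

{"op": "arm_command", "data": {
  "translation": [
    [0,-0.02,0],
    [0,-0.04,0],
    [0,-0.04,0],
    [0,-0.04,0],
    [0,-0.04,0]
  ],
  "rotation": [
    [0,0,0],
    [0,0,0],
    [0,0,0],
    [0,0,0],
    [0,0,0]
  ],
  "grip": [0,0,0,0,0]
}}

```text
time_s: 16.55
position: [0.6074, 0.0529, 0.1807]
tcp_rot: [[0.998, -0.001, 0.062], [-0.062, 0.0, 0.998], [-0.001, -1.0, 0.0]]
force: [0.2, 0.4, -0.2]
opening: 0.498
```

```bash
python3 - <<'E'
from h import *
np.set_printoptions(precision=4,suppress=True)
S=cap("scene");st=bot.read_state();print(st["time_s"],st["position"],st["force"],st["opening"])
C=cv2.resize(S["image"][160:260,300:440],None,fx=5.5,fy=5.5,interpolation=cv2.INTER_CUBIC)
cv2.imwrite("pics/c8.png",C)
E
```

```text
16.6 [0.6075 0.0529 0.1807] [ 0.5044 -0.0401  0.3703] 0.5000003682232441
```

View pics/c8.png

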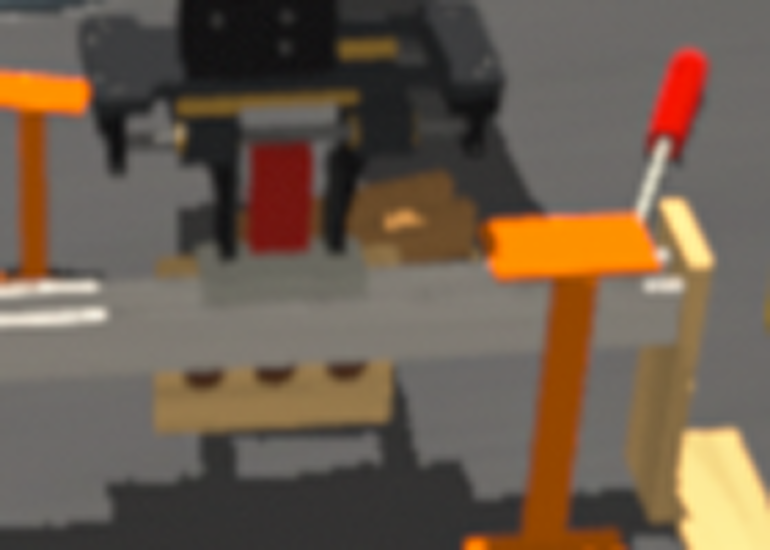

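The blank hangs by itself with the panel below the rail and marks visible. The fingers (crop columns 227 and 343) are clear of the block on both sides. Now I'll push along +y slowly.

{"op": "arm_command", "data": {
  "translation": [
    [0,0,0.03],
    [0,0,0.06],
    [0,0,0.09],
    [0,0,0.12],
    [0,0,0.15]
  ],
  "rotation": [
    [0,0,0],
    [0,0,0],
    [0,0,0],
    [0,0,0],
    [0,0,0]
  ],
  "grip": [0,0,0,0,0]
}}

```text
time_s: 17.1
position: [0.6083, 0.0648, 0.1809]
tcp_rot: [[0.998, -0.0, 0.062], [-0.062, -0.001, 0.998], [-0.0, -1.0, -0.001]]
force: [0.3, -1.3, -0.0]
opening: 0.504
```

{"op": "arm_command", "data": {
  "translation": [
    [0,0,0.05],
    [0,0,0.1],
    [0,0,0.15],
    [0,0,0.2],
    [0,0,0.25]
  ],
  "rotation": [
    [0,0,0],
    [0,0,0],
    [0,0,0],
    [0,0,0],
    [0,0,0]
  ],
  "grip": [0,0,0,0,0]
}}

```text
time_s: 17.6
position: [0.6096, 0.0853, 0.1809]
tcp_rot: [[0.998, -0.0, 0.062], [-0.062, 0.0, 0.998], [-0.0, -1.0, -0.0]]
force: [-0.1, -1.2, -0.5]
opening: 0.502
```

{"op": "arm_command", "data": {
  "translation": [
    [0,0,0.05],
    [0,0,0.1],
    [0,0,0.15],
    [0,0,0.2],
    [0,0,0.25]
  ],
  "rotation": [
    [0,0,0],
    [0,0,0],
    [0,0,0],
    [0,0,0],
    [0,0,0]
  ],
  "grip": [0,0,0,0,0]
}}

```text
time_s: 18.1
position: [0.6108, 0.1052, 0.1809]
tcp_rot: [[0.998, -0.0, 0.062], [-0.062, 0.0, 0.998], [-0.0, -1.0, 0.0]]
force: [-0.4, -1.5, -0.3]
opening: 0.499
```

```bash
python3 - <<'E'
from h import *
np.set_printoptions(precision=4,suppress=True)
S=cap("scene");st=bot.read_state();print(st["time_s"],st["position"],st["force"],st["opening"])
C=cv2.resize(S["image"][160:260,300:440],None,fx=5.5,fy=5.5,interpolation=cv2.INTER_CUBIC)
cv2.imwrite("pics/c9.png",C)
E
```

```text
18.15 [0.6108 0.1058 0.1809] [ 0.2651 -0.8183 -1.2275] 0.5004937505031304
```

View pics/c9.png

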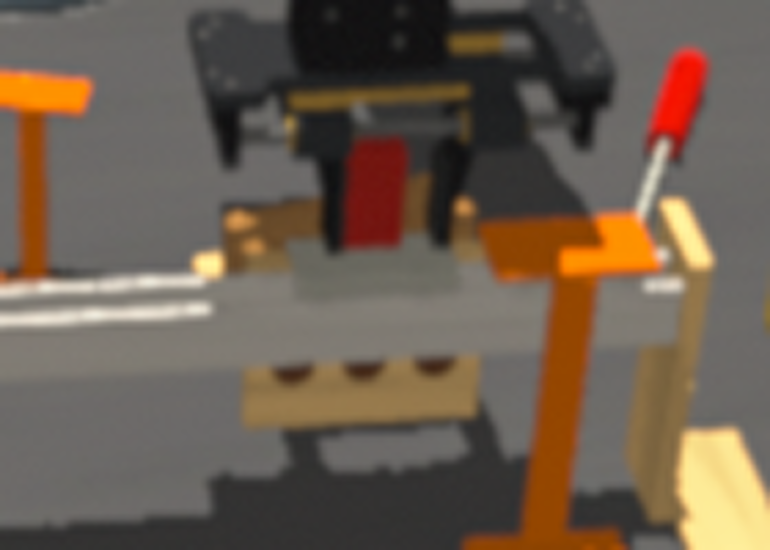

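It slides level with about 1.2 N and is still hooked. I'm continuing.

{"op": "arm_command", "data": {
  "translation": [
    [0,0,0.05],
    [0,0,0.1],
    [0,0,0.15],
    [0,0,0.2],
    [0,0,0.25]
  ],
  "rotation": [
    [0,0,0],
    [0,0,0],
    [0,0,0],
    [0,0,0],
    [0,0,0]
  ],
  "grip": [0,0,0,0,0]
}}

```text
time_s: 18.65
position: [0.6121, 0.1251, 0.1809]
tcp_rot: [[0.998, -0.0, 0.062], [-0.062, 0.0, 0.998], [-0.0, -1.0, 0.0]]
force: [-0.7, -2.4, -0.6]
opening: 0.5
```

{"op": "arm_command", "data": {
  "translation": [
    [0,0,0.05],
    [0,0,0.1],
    [0,0,0.15],
    [0,0,0.2],
    [0,0,0.25]
  ],
  "rotation": [
    [0,0,0],
    [0,0,0],
    [0,0,0],
    [0,0,0],
    [0,0,0]
  ],
  "grip": [0,0,0,0,0]
}}

```text
time_s: 19.15
position: [0.6133, 0.1451, 0.1809]
tcp_rot: [[0.998, -0.0, 0.062], [-0.062, 0.0, 0.998], [-0.0, -1.0, 0.0]]
force: [-0.9, -0.9, -0.5]
opening: 0.501
```

{"op": "arm_command", "data": {
  "translation": [
    [0,0,0.05],
    [0,0,0.1],
    [0,0,0.15],
    [0,0,0.2],
    [0,0,0.25]
  ],
  "rotation": [
    [0,0,0],
    [0,0,0],
    [0,0,0],
    [0,0,0],
    [0,0,0]
  ],
  "grip": [0,0,0,0,0]
}}

```text
time_s: 19.65
position: [0.6145, 0.1651, 0.1809]
tcp_rot: [[0.998, -0.0, 0.062], [-0.062, 0.0, 0.998], [-0.0, -1.0, 0.0]]
force: [0.1, -0.5, -1.1]
opening: 0.501
```

{"op": "arm_command", "data": {
  "translation": [
    [0,0,0.03],
    [0,0,0.06],
    [0,0,0.09],
    [0,0,0.12],
    [0,0,0.15]
  ],
  "rotation": [
    [0,0,0],
    [0,0,0],
    [0,0,0],
    [0,0,0],
    [0,0,0]
  ],
  "grip": [0,0,0,0,0]
}}

```text
time_s: 20.15
position: [0.6153, 0.1768, 0.1809]
tcp_rot: [[0.998, -0.0, 0.062], [-0.062, -0.0, 0.998], [-0.0, -1.0, -0.0]]
force: [-0.5, -1.0, 0.5]
opening: 0.502
```

{"op": "arm_command", "data": {
  "translation": [
    [0,0,0.02],
    [0,0,0.04],
    [0,0,0.06],
    [0,0,0.08],
    [0,0,0.1]
  ],
  "rotation": [
    [0,0,0],
    [0,0,0],
    [0,0,0],
    [0,0,0],
    [0,0,0]
  ],
  "grip": [0,0,0,0,0]
}}

```text
time_s: 20.65
position: [0.6158, 0.1848, 0.1809]
tcp_rot: [[0.998, -0.0, 0.062], [-0.062, 0.0, 0.998], [-0.0, -1.0, 0.0]]
force: [-0.7, -1.3, -0.7]
opening: 0.503
```

{"op": "arm_command", "data": {
  "translation": [
    [0,0,0.01],
    [0,0,0.02],
    [0,0,0.03],
    [0,0,0.04],
    [0,0,0.04]
  ],
  "rotation": [
    [0,0,0],
    [0,0,0],
    [0,0,0],
    [0,0,0],
    [0,0,0]
  ],
  "grip": [0,0,0,0,0]
}}

```text
time_s: 21.15
position: [0.616, 0.188, 0.181]
tcp_rot: [[0.998, 0.0, 0.062], [-0.062, 0.0, 0.998], [0.0, -1.0, 0.0]]
force: [-0.4, -0.4, -0.9]
opening: 0.498
```

{"op": "arm_command", "data": {
  "translation": [
    [0,0,0.01],
    [0,0,0.02],
    [0,0,0.03],
    [0,0,0.03]
  ],
  "rotation": [
    [0,0,0],
    [0,0,0],
    [0,0,0],
    [0,0,0]
  ],
  "grip": [0,0,0,0]
}}

```text
time_s: 21.55
position: [0.6161, 0.1904, 0.181]
tcp_rot: [[0.998, 0.0, 0.062], [-0.062, 0.0, 0.998], [0.0, -1.0, 0.0]]
force: [-0.4, -1.0, -0.9]
opening: 0.499
```

{"op": "arm_command", "data": {
  "translation": [
    [0,0,0.01],
    [0,0,0.02],
    [0,0,0.02],
    [0,0,0.02]
  ],
  "rotation": [
    [0,0,0],
    [0,0,0],
    [0,0,0],
    [0,0,0]
  ],
  "grip": [0,0,0,0]
}}

```text
time_s: 21.95
position: [0.6162, 0.192, 0.181]
tcp_rot: [[0.998, 0.0, 0.062], [-0.062, 0.0, 0.998], [0.0, -1.0, 0.0]]
force: [0.3, -1.5, -1.5]
opening: 0.5
```

{"op": "arm_command", "data": {
  "translation": [
    [0,0,0.01],
    [0,0,0.02],
    [0,0,0.02],
    [0,0,0.02]
  ],
  "rotation": [
    [0,0,0],
    [0,0,0],
    [0,0,0],
    [0,0,0]
  ],
  "grip": [0,0,0,0]
}}

```text
time_s: 22.35
position: [0.6163, 0.1922, 0.181]
tcp_rot: [[0.998, -0.0, 0.062], [-0.062, -0.002, 0.998], [-0.0, -1.0, -0.002]]
force: [-0.3, -5.0, 1.2]
opening: 0.502
```

{"op": "arm_command", "data": {
  "translation": [
    [0,0,0.01],
    [0,0,0.02],
    [0,0,0.02],
    [0,0,0.02]
  ],
  "rotation": [
    [0,0,0],
    [0,0,0],
    [0,0,0],
    [0,0,0]
  ],
  "grip": [0,0,0,0]
}}

```text
time_s: 22.75
position: [0.6163, 0.1924, 0.1812]
tcp_rot: [[0.998, -0.001, 0.061], [-0.061, -0.005, 0.998], [-0.001, -1.0, -0.005]]
force: [-1.3, -8.6, 1.9]
opening: 0.499
```

There's a firm stop at y = 0.192, where the force rises with no motion, so it's home against the end plate. I'll back off to centre the block between the fingers, then rise.

{"op": "arm_command", "data": {
  "translation": [
    [0,0,-0.03],
    [0,0,-0.07],
    [0,0,-0.11],
    [0,0,-0.11],
    [0,0,-0.11]
  ],
  "rotation": [
    [0,0,0],
    [0,0,0],
    [0,0,0],
    [0,0,0],
    [0,0,0]
  ],
  "grip": [0,0,0,0,0]
}}

```text
time_s: 23.25
position: [0.616, 0.1866, 0.181]
tcp_rot: [[0.998, 0.0, 0.062], [-0.062, 0.001, 0.998], [0.0, -1.0, 0.001]]
force: [-0.5, 0.1, 0.1]
opening: 0.501
```

{"op": "arm_command", "data": {
  "translation": [
    [0,-0.1,0],
    [0,-0.3,0],
    [0,-0.5,0],
    [0,-0.75,0],
    [0,-1,0]
  ],
  "rotation": [
    [0,0,0],
    [0,0,0],
    [0,0,0],
    [0,0,0],
    [0,0,0]
  ],
  "grip": [0,0,0,0,0]
}}

```text
time_s: 23.75
position: [0.6158, 0.1866, 0.2622]
tcp_rot: [[0.998, 0.0, 0.061], [-0.061, 0.0, 0.998], [0.0, -1.0, 0.0]]
force: [0.2, -0.5, -0.4]
opening: 0.498
```

{"op": "arm_command", "data": {
  "translation": [
    [-0.3,-0.3,0],
    [-0.6,-0.6,0],
    [-1,-1,0],
    [-1,-1,0]
  ],
  "rotation": [
    [0,0,0],
    [0,0,0],
    [0,0,0],
    [0,0,0]
  ],
  "grip": [0,0,0,0]
}}

```text
time_s: 24.15
position: [0.5346, 0.1924, 0.3464]
tcp_rot: [[0.998, 0.007, 0.06], [-0.06, 0.002, 0.998], [0.007, -1.0, 0.002]]
force: [1.1, 0.6, -0.1]
opening: 0.504
```

```bash
python3 - <<'E'
from h import *
np.set_printoptions(precision=4,suppress=True)
S=cap("scene","pics/sE.png");T=cap("top","pics/tE.png");st=bot.read_state();print(st["time_s"],st["position"],st["force"],st["opening"])
for n in ("blank_grip","blank_hook","blank_panel","orange_bay","done_grip","glue","clamp","sander","hammer"):
    print(n,[(px(x["point"]).round(1).tolist(),round(x["conf"],2)) for x in models.spot_point("scene",n)[:2]])
d=cv2.absdiff(S["image"],cv2.imread("pics/s0.png")).max(2)
for n,(x0,y0,x1,y1) in dict(done=(240,185,290,280),glue=(438,168,465,228),clamp=(178,185,212,250),sander=(450,222,498,262),hammer=(105,265,215,302)).items(): print(n,"max diff",np.percentile(d[y0:y1,x0:x1],99))
C=cv2.resize(S["image"][150:280,220:460],None,fx=3.3,fy=3.3,interpolation=cv2.INTER_CUBIC)
cv2.imwrite("pics/c10.png",C)
E
```

```text
24.25 [0.5363 0.1916 0.3425] [ 0.2727 -0.5736  0.1311] 0.5024826899671866
blank_grip [([397.4, 193.4], 0.74)]
blank_hook [([399.6, 206.9], 0.63)]
blank_panel [([397.0, 221.4], 0.69)]
orange_bay [([401.1, 209.1], 0.77), ([462.1, 164.3], 0.67)]
done_grip []
glue [([449.3, 217.3], 0.77)]
clamp [([186.7, 225.8], 0.63)]
sander [([474.4, 246.3], 0.67)]
hammer [([160.3, 284.8], 0.6)]
done max diff 3.0
glue max diff 58.0
clamp max diff 2.0
sander max diff 2.0
hammer max diff 2.0
```

View pics/c10.png

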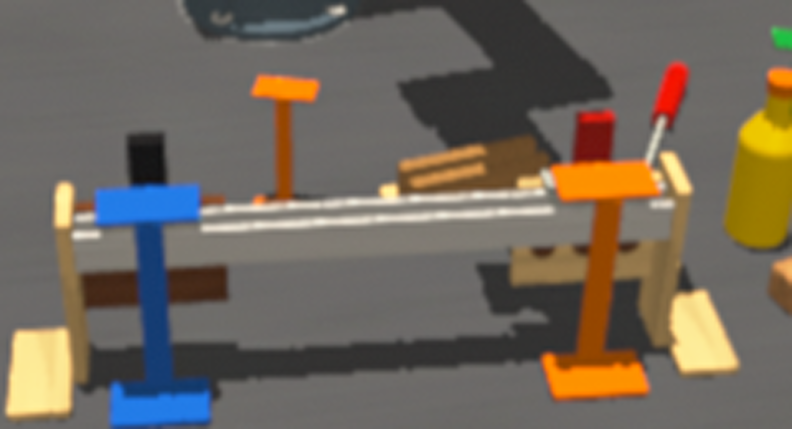

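The blank hangs under the orange keeper against the end plate, mirroring the finished piece. Bystanders are unchanged; the glue difference matches the arm's shadow having moved off it.

```bash
python3 -c "
from rig import bot
print(bot.hand_in())"
```

```text
the job is handed in; nothing more can be done
None
```

The blank now hangs by its hook under the orange keeper, pushed along the rail until it was home against the end plate. I moved the arm clear and handed the job in at about 24 s.

- **First lowering failed:** the hook was about 8 mm short, so its tongue landed on top of the lip. The wrist reading reached about 41 N, and the block slid about 6.6 mm in the grip. That load went through the held blank, though in the grip the fingertips also pressed on its bridge. 41 N is just over the 40 N limit, if that contact counts as the gripper pressing on something.
- **Recovery:** I backed up, felt for the rub strip with the panel to find the right position, and lowered again. It seated at the predicted height with about 9 N, and then hung by itself after I let go.
- **Push:** it slid with about 1–2 N and came to a firm stop, about 9 N, where the end plate was expected.
- **Last checks:** the camera's detected hook position was within about 3 pixels of the orange bay. The finished piece, clamp, sanding block and hammer look the same as at the start. The glue bottle's image did differ, which I put down to the arm's shadow having moved. The network did not find the finished piece's grip in the last picture, but it is visible there.

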